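# Load the pottery's drying station

## Task

Get the drying station going: the yellow air-guide bar must lie flush against the steel rail over its whole length without sticking out past the rail's ends, and every washed texture roller must rest in a groove of the wooden drying stand, one to a groove, seated on both beams with its collars clear of them. When all that is in place, push the red timer plunger all the way down and let it come back up; leave the bowl, cup, jars and spatula where they are.

Things in the scene. Friction and masses are not known exactly. Their poses are not given: they have to be found in the camera images.
- roller0: a terracotta texture roller, 0.2 kg: round barrel 40 mm in diameter and 120 mm long, with a dark wooden anti-roll collar (hexagon, 48 mm across flats, 55 mm across corners, 10 mm thick) on each end, 140 mm long in all. Origin: the middle of the barrel, on its axis; its x axis runs along the roller (either end is the same). It starts lying on the black rubber mat with its axis about 28 mm above the table. Two to four of the four rollers are present.
- roller1: a blue glazed texture roller, 0.2 kg: round barrel 40 mm in diameter and 120 mm long, with a dark wooden anti-roll collar (hexagon, 48 mm across flats, 55 mm across corners, 10 mm thick) on each end, 140 mm long in all. Origin: the middle of the barrel, on its axis; its x axis runs along the roller (either end is the same). It starts lying on the black rubber mat with its axis about 28 mm above the table. Two to four of the four rollers are present.
- roller2: a green glazed texture roller, 0.2 kg: round barrel 40 mm in diameter and 120 mm long, with a dark wooden anti-roll collar (hexagon, 48 mm across flats, 55 mm across corners, 10 mm thick) on each end, 140 mm long in all. Origin: the middle of the barrel, on its axis; its x axis runs along the roller (either end is the same). It starts lying on the black rubber mat with its axis about 28 mm above the table. Two to four of the four rollers are present.
- roller3: a white glazed texture roller, 0.2 kg: round barrel 40 mm in diameter and 120 mm long, with a dark wooden anti-roll collar (hexagon, 48 mm across flats, 55 mm across corners, 10 mm thick) on each end, 140 mm long in all. Origin: the middle of the barrel, on its axis; its x axis runs along the roller (either end is the same). It starts lying on the black rubber mat with its axis about 28 mm above the table. Two to four of the four rollers are present.
- stand: wooden drying stand fixed to the table: two parallel beams along its y axis, 300 mm long, 12 mm thick, centred 36 mm either side of its middle (60 mm clear between them), 38 mm high. Slats on the beams form four 90-degree V grooves 72 mm apart, 44 mm wide at the top; a roller lies in a groove parallel to the stand's x axis, over both beams, the collars outside the beams (18 mm play each way). Origin: the middle of its foot, on the table.
- groove0 (a point): the point where the middle of a roller's axis lies when it is seated in groove 0 and centred over the beams, 44 mm above the table; grooves 0 to 3 lie in order along the stand's +y, axes as the stand's
- groove1 (a point): the point where the middle of a roller's axis lies when it is seated in groove 1 and centred over the beams, 44 mm above the table; grooves 0 to 3 lie in order along the stand's +y, axes as the stand's
- groove2 (a point): the point where the middle of a roller's axis lies when it is seated in groove 2 and centred over the beams, 44 mm above the table; grooves 0 to 3 lie in order along the stand's +y, axes as the stand's
- groove3 (a point): the point where the middle of a roller's axis lies when it is seated in groove 3 and centred over the beams, 44 mm above the table; grooves 0 to 3 lie in order along the stand's +y, axes as the stand's
- rail: dark steel rail fixed to the table, 280 mm long (its y axis), 20 mm thick, 40 mm high. Origin: the middle of its foot, on the table; its front face, against which the bar belongs, is 10 mm from the origin on its -x side (towards the robot).
- bar: loose yellow air-guide bar, 180 mm long (its y axis), 24 by 24 mm in section, 0.3 kg. Origin at its centre, 12 mm above the table. Flush against the rail, its centre line is 22 mm from the rail's origin, on the rail's -x side.
- bar_end_a (a point): centre of the bar's end face at its -y end, 90 mm from its origin
- bar_end_b (a point): centre of the bar's end face at its +y end, 90 mm from its origin
- plunger_top (a point): centre of the top of the timer's round red plunger cap (48 mm in diameter), 82 mm above the table when up; it moves with the plunger. The plunger stands on a grey box 75 by 75 by 45 mm fixed to the table.
- plunger (a joint): stroke of the sprung plunger in m: 0 up, 0.020 fully down, straight downwards; needs 3 N to start and 9 N when fully down, and springs back when let go
- mat: black rubber draining mat on which the rollers start, 200 by 360 by 4 mm (360 along its y axis), fixed. Origin: the middle of its underside.
- bowl: loose blue bowl, 90 mm wide, 50 mm high, a bystander. Origin: centre of its foot.
- cup: loose small terracotta cup, 56 mm wide, 45 mm high, a bystander. Origin: centre of its foot.
- jar_a: loose amber jar, 70 mm wide, 90 mm high, a bystander. Origin: centre of its foot.
- jar_b: loose green jar, 70 mm wide, 80 mm high, a bystander. Origin: centre of its foot.
- rib: loose spatula, 200 mm long, a bystander beyond the rail

How it is judged:
On the way, in this order (a step that is already met when the one before it is completed fails the run):
1. the bar lies flush against the rail and every roller is seated in a groove (x of bar_end_a in the frame of rail between -0.0255 and -0.018 m and y of bar_end_a in the frame of rail between -0.145 and 0.145 m and height (world z) of each of bar_end_a, bar_end_b below 0.018 m and x of bar_end_b in the frame of rail between -0.0255 and -0.018 m and y of bar_end_b in the frame of rail between -0.145 and 0.145 m and linear speed of bar below 0.03 m/s and ((horizontal distance between roller0 and groove0 below 0.016 m and z of roller0 in the frame of groove0 between -0.006 and 0.005 m and angle between the x axis of roller0 and the x axis of stand, either way round below 0.08 rad and linear speed of roller0 below 0.03 m/s) or (horizontal distance between roller0 and groove1 below 0.016 m and z of roller0 in the frame of groove1 between -0.006 and 0.005 m and angle between the x axis of roller0 and the x axis of stand, either way round below 0.08 rad and linear speed of roller0 below 0.03 m/s) or (horizontal distance between roller0 and groove2 below 0.016 m and z of roller0 in the frame of groove2 between -0.006 and 0.005 m and angle between the x axis of roller0 and the x axis of stand, either way round below 0.08 rad and linear speed of roller0 below 0.03 m/s) or (horizontal distance between roller0 and groove3 below 0.016 m and z of roller0 in the frame of groove3 between -0.006 and 0.005 m and angle between the x axis of roller0 and the x axis of stand, either way round below 0.08 rad and linear speed of roller0 below 0.03 m/s)) and ((horizontal distance between roller1 and groove0 below 0.016 m and z of roller1 in the frame of groove0 between -0.006 and 0.005 m and angle between the x axis of roller1 and the x axis of stand, either way round below 0.08 rad and linear speed of roller1 below 0.03 m/s) or (horizontal distance between roller1 and groove1 below 0.016 m and z of roller1 in the frame of groove1 between -0.006 and 0.005 m and angle between the x axis of roller1 and the x axis of stand, either way round below 0.08 rad and linear speed of roller1 below 0.03 m/s) or (horizontal distance between roller1 and groove2 below 0.016 m and z of roller1 in the frame of groove2 between -0.006 and 0.005 m and angle between the x axis of roller1 and the x axis of stand, either way round below 0.08 rad and linear speed of roller1 below 0.03 m/s) or (horizontal distance between roller1 and groove3 below 0.016 m and z of roller1 in the frame of groove3 between -0.006 and 0.005 m and angle between the x axis of roller1 and the x axis of stand, either way round below 0.08 rad and linear speed of roller1 below 0.03 m/s)) and ((horizontal distance between roller2 and groove0 below 0.016 m and z of roller2 in the frame of groove0 between -0.006 and 0.005 m and angle between the x axis of roller2 and the x axis of stand, either way round below 0.08 rad and linear speed of roller2 below 0.03 m/s) or (horizontal distance between roller2 and groove1 below 0.016 m and z of roller2 in the frame of groove1 between -0.006 and 0.005 m and angle between the x axis of roller2 and the x axis of stand, either way round below 0.08 rad and linear speed of roller2 below 0.03 m/s) or (horizontal distance between roller2 and groove2 below 0.016 m and z of roller2 in the frame of groove2 between -0.006 and 0.005 m and angle between the x axis of roller2 and the x axis of stand, either way round below 0.08 rad and linear speed of roller2 below 0.03 m/s) or (horizontal distance between roller2 and groove3 below 0.016 m and z of roller2 in the frame of groove3 between -0.006 and 0.005 m and angle between the x axis of roller2 and the x axis of stand, either way round below 0.08 rad and linear speed of roller2 below 0.03 m/s)) and ((horizontal distance between roller3 and groove0 below 0.016 m and z of roller3 in the frame of groove0 between -0.006 and 0.005 m and angle between the x axis of roller3 and the x axis of stand, either way round below 0.08 rad and linear speed of roller3 below 0.03 m/s) or (horizontal distance between roller3 and groove1 below 0.016 m and z of roller3 in the frame of groove1 between -0.006 and 0.005 m and angle between the x axis of roller3 and the x axis of stand, either way round below 0.08 rad and linear speed of roller3 below 0.03 m/s) or (horizontal distance between roller3 and groove2 below 0.016 m and z of roller3 in the frame of groove2 between -0.006 and 0.005 m and angle between the x axis of roller3 and the x axis of stand, either way round below 0.08 rad and linear speed of roller3 below 0.03 m/s) or (horizontal distance between roller3 and groove3 below 0.016 m and z of roller3 in the frame of groove3 between -0.006 and 0.005 m and angle between the x axis of roller3 and the x axis of stand, either way round below 0.08 rad and linear speed of roller3 below 0.03 m/s))), for 0.3 s.
2. the timer plunger is pushed fully down (value of joint plunger above 0.018 m), for 0.1 s.
At the end, for the whole second after the job is handed in: Bar ends within 3.5 mm of the rail face and between its ends; each roller present in a groove: within 16 mm of its middle, 5 mm of seated height, 0.08 rad of its direction; plunger pushed at least 18 of 20 mm after all that, now up; all at rest (all of step 1 and value of joint plunger below 0.004 m); the robot touches nothing.
It fails at once if a bystander (bowl, cup, jar or spatula) is shifted more than 50 mm (distance of any of bowl, cup, jar_a, jar_b, rib from where it was at the start of the episode above 0.05 m).
Of roller0, roller1, roller2, roller3 only 2 to 4 are there at a start; the rules pass over those that are not, and their reading is None.
At some moment in a run one of roller0, roller1, roller2, roller3, bar may be knocked a few centimetres aside while the robot is not near it.
Once in a run the grip may slacken for a moment while it holds something.
It also fails if it takes over 210 s, if anything falls off the work surface, if the arm or the gripper's body presses on something with over 40 N, if the wrist force passes 120 N, or if a joint passes its speed limit or range.

## Robot

A 6-joint arm with a two-finger parallel gripper is mounted at the origin on the work surface. World frame = base frame: x ahead of the robot, y to its left, z up, the work surface at z = 0. Lengths are in m, angles in rad, forces in N, time in s.
With the tool pointing down it reaches from about 0.325 to 0.75 m from the base axis. Payload 7.6 kg.
Tool frame: the origin (TCP) lies on the centre line of the jaws, within the pads' length; the fingertips stand 8 mm ahead of it and the grasp point (between the pads) lies 11 mm behind it; z points along the fingers, y is the line along which they close (so a half turn about z gives the same grasp; the last joint's range is limited). The gripper opens to 85 mm and grips with 20 to 120 N. Pads are 22 mm wide; open, the fingers measure 114 mm over their backs; the gripper's body (76 mm by 85 mm) begins 54 mm behind the grasp point. The pads swing forward as they close: fully open they stand 13 mm farther back than shut.
Start: joints at [1.226, 0.052, 1.401, -0, 1.689, -0.07], TCP at [0.142, 0.505, 0.239] pointing down, gripper open.
Joint ranges: [-2.9, 2.9], [-0.91, 2.17], [0.12, 2.37], [-1.06, 4.2], [0.26, 2.73], [-2.93, 2.93]. Speed limits (rad/s): [2.57, 2.57, 3.01, 3.14, 3.14, 3.14].

## Interface

Orientations are given as a rotation vector (axis times angle).
In Python, from station import state, viewer, job gives the robot as it stands. The module is installed in compiled form; this text tells all that it offers.
- The arm moves only by the shell command python3 -m handwheel 'ROWS'. ROWS is JSON, a list of rows, each a list of 3 entries, a list of its own where there are three numbers: the finger opening in m, from 0 to 0.0854, then the shift along the tool's x, y, z in m, then the turn about the tool's z in degrees. In form: [[gripper, [dx, dy, dz], twist], ...]. A call has 1 to 20 rows; each row shifts and turns the commanded pose from where the row before left it, along the tool's axes as they then stand; what a row does not reach is not made up. A row lasts 1/12 s, in which the tool goes at most 41.7 mm and 7.16 degrees, less where a joint would pass 70% of its speed; a pose out of reach is approached as far as the arm can. A call with a gripper value outside its range is refused whole. The fingers move at their own pace and stop on an object; the grip force is fixed at half the most. Time passes only in rows, so rows that do not move let the fingers close. It gives the time, the measured TCP pose, the force, the opening and the grip force at its end, in the units of the state.
- state(): the state, without advancing time (a new reading comes with each control period).
- viewer.snapshot(name): name is "scene" or "top"; returns a dict with "pixels" (420x560x3 uint8, red, green, blue), "range_z" (420x560 float32, m along the optical axis (not along the pixel's ray), 0 where there is no reading), "K" (3x3 intrinsics, pixels), "xyz" and "orientation" of the camera in the world. Camera axes: x right, y down, z forward; pixel columns grow to the right and rows downward; lengths in m; the calibration is good to about 2 mm. A picture is of the moment at which its call begins.
- job.hand_in(): hands the job in; it is judged then, once.
The state is a dict: "time_s": time; "joint_positions": joint angles; "qvel": joint speeds; "tau": joint torques, N m; "eef_pos": TCP position; "tcp_rot": TCP orientation; "contact_force": force on the tool from outside, world axes, zero at the start; "wrist_torque": the same for the moment, N m; "gripper_width": opening from 0.0 (shut) to 1.0 (fully open); "gripper_force": force on a finger pad.
Only numpy, scipy, OpenCV 4.12 (cv2) and the standard library are available. Lean on these libraries where they do the work, as an engineer would, in place of code of your own. Each camera call takes 0.05 s, during which the arm holds its last target. There are 200 camera calls.

## Working session

There is one attempt and no reset: what is moved stays moved. The work goes in short steps, Python scripts to look and compute and a shell command to move; the robot and the scene stay as the last step left them, time stands still between calls to the robot, and variables do not carry over. Pictures are saved under pics/ and viewed, at most 14 in all, crops included, and the job is handed in when it is done.

```bash
mkdir -p pics
cat > h.py <<'E'
import numpy as np,cv2
from station import state,viewer,job
def snap(n,f=None):
    d=viewer.snapshot(n)
    if f: cv2.imwrite('pics/'+f,d['pixels'][:,:,::-1])
    return d
def rot(d):
    from scipy.spatial.transform import Rotation as R
    o=np.array(d['orientation'],float)
    return o if o.shape==(3,3) else (R.from_rotvec(o) if o.size==3 else R.from_quat(o)).as_matrix()
def cloud(d):
    z=d['range_z'];K=d['K'];v,u=np.indices(z.shape)
    p=np.stack([(u-K[0,2])/K[0,0]*z,(v-K[1,2])/K[1,1]*z,z],-1)
    return p@rot(d).T+np.array(d['xyz'])
E
python3 - <<'E'
from h import *
print(state())
for n in("top","scene"):
    d=snap(n,n+'0.png');print(n,d['xyz'],d['orientation'],d['K'])
    P=cloud(d);np.save(n+'0.npy',P);print(P[210,280],P[50,50],P[370,500])
E
```

```text
{'time_s': 0.0, 'joint_positions': array([ 1.22570697e+00,  5.28370224e-02,  1.40175370e+00, -4.59527621e-07,
        1.68859861e+00, -7.02779474e-02]), 'qvel': array([-0.00056032,  0.00127125, -0.00108219,  0.00135174, -0.0002616 ,
       -0.00182686]), 'tau': array([-1.21544172e-04, -3.81658030e+01, -3.60193634e+01, -7.92562150e-05,
        6.03201261e-03,  2.93095741e-05]), 'eef_pos': array([0.14233315, 0.50502963, 0.23845766]), 'tcp_rot': array([-4.30270602e-01, -3.11165550e+00,  2.45404894e-03]), 'contact_force': array([-0.67854872, -0.46193925,  0.51001468]), 'wrist_torque': array([ 0.00112951, -0.00728188,  0.00269825]), 'gripper_force': 0.0, 'gripper_width': 1.005384495935979}
top [ 0.33867743 -0.01185295  1.40945132] [-2.09706449  2.13605497 -0.17049067] [[448.51453073   0.         276.24062707]
 [  0.         448.51453073 212.52789458]
 [  0.           0.           1.        ]]
[0.60573873 0.00365376 0.00119398] [ 1.64047246  1.22007163 -0.75376777] [ 0.10942047 -0.63954114  0.00338477]
scene [1.4554342  0.66096097 0.83602328] [-1.08979164 -2.22665402  1.17477957] [[486.21346742   0.         284.23810838]
 [  0.         486.21346742 201.75505446]
 [  0.           0.           1.        ]]
[ 0.57924662 -0.05670746  0.02323665] [ 0.57367841 -1.1556564   0.27843959] [0.76718566 0.61919241 0.05719247]
```

View pics/top0.png

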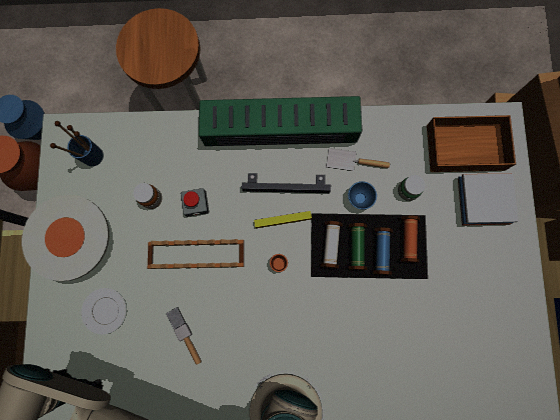

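View pics/scene0.png

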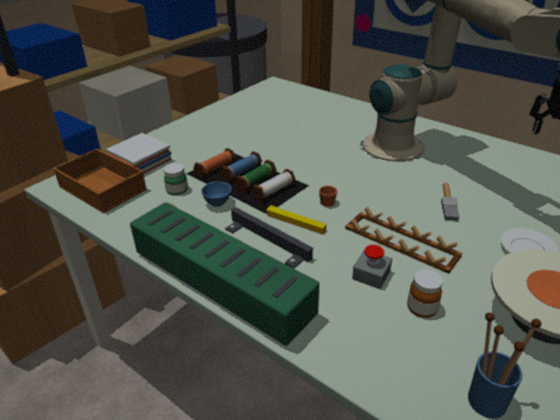

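The top view shows all four rollers on the mat: white (331,245), green (358,246), blue (383,250) and terracotta (411,240). The stand is at (196,254), rail (286,187), bar (283,219), plunger (191,199), bowl (361,195) and cup (278,263). Next I'll measure them.

```bash
cat >> h.py <<'E'
def box(P,u0,u1,v0,v1,zlo,zhi,mask=None):
    Q=P[v0:v1,u0:u1].reshape(-1,3); m=(Q[:,2]>zlo)&(Q[:,2]<zhi)
    if mask is not None: m&=mask[v0:v1,u0:u1].ravel()
    Q=Q[m]; r=cv2.minAreaRect((Q[:,:2]*1000).astype(np.float32))
    b=cv2.boxPoints(r); e=[b[1]-b[0],b[2]-b[1]]; L=max(e,key=np.linalg.norm)
    a=np.degrees(np.arctan2(L[1],L[0]))%180
    return np.round(r[0],1),np.round(sorted(r[1]),1),round(float(a),1),len(Q),round(float(np.median(Q[:,2])*1000),1)
E
python3 - <<'E'
from h import *
P=np.load('top0.npy')
for n,a in dict(white=(319,345,215,274,.022,.08),green=(346,371,215,274,.022,.08),blue=(372,396,220,280,.022,.08),terra=(398,424,210,268,.022,.08),stand=(140,252,232,276,.02,.08),rail=(236,336,168,200,.03,.06),bar=(246,314,206,234,.012,.06),plung=(176,212,184,218,.07,.12),timer=(172,214,180,222,.03,.12),bowl=(342,380,176,215,.02,.1),cup=(264,292,250,276,.02,.1),jarA=(130,165,178,214,.03,.2),jarB=(394,428,172,206,.03,.2),mat=(305,435,208,284,.002,.2),spat=(320,395,142,172,.004,.1)).items(): print(n,*box(P,*a))
im=cv2.imread('pics/top0.png')[165:290,130:440]; cv2.imwrite('pics/c1.png',cv2.resize(im,None,fx=2.58,fy=2.58,interpolation=cv2.INTER_CUBIC))
E
```

```text
white [ 489.4 -153.5] [ 53.8 139.9] 172.6 644 45.2
green [ 482.2 -232.2] [ 53.  140.5] 177.0 649 45.7
blue [ 466.7 -309.5] [ 54.1 140.5] 174.4 664 46.1
terra [ 502.1 -395.1] [ 55.8 141. ] 175.3 674 45.7
stand [470. 272.] [ 85. 269.] 89.9 510 31.0
rail [674.1 -16.5] [ 22.6 277.5] 87.2 618 40.1
bar [573.9  -8. ] [ 25.5 187.2] 97.9 471 24.1
plung [631.8 272.4] [44.3 47.4] 177.8 192 82.2
timer [630.6 273. ] [77.  79.2] 8.5 592 46.8
bowl [ 640.2 -251.4] [86.8 87.2] 87.7 360 39.8
cup [435.7  10.7] [51.4 51.6] 44.2 115 42.5
jarA [650.4 414.6] [64.6 65.9] 103.0 499 87.5
jarB [ 658.5 -404.2] [64.6 67.5] 83.0 478 79.1
mat [ 487.9 -277.1] [236.6 410. ] 88.8 7478 7.1
spat [ 776.3 -249. ] [ 99.1 241.8] 89.1 704 6.7
```

View pics/c1.png

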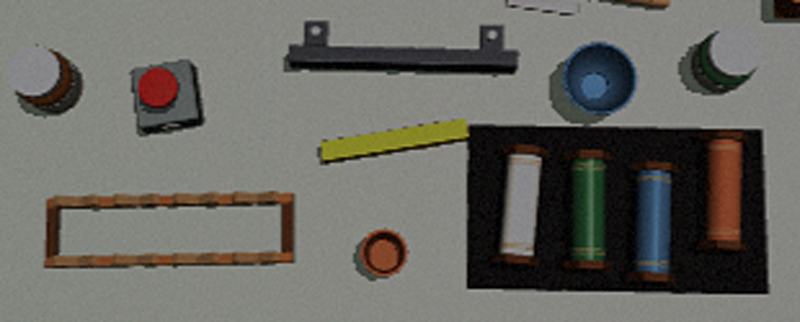

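```bash
cat >> h.py <<'E'
def ray(d,u,v,z):
    K=d['K'];r=rot(d)@np.array([(u-K[0,2])/K[0,0],(v-K[1,2])/K[1,1],1]);o=np.array(d['xyz'])
    return np.round((o+r*(z-o[2])/r[2])*1000,1)[:2]
def go(x,y,z,yaw=None):
    "x,y,z mm; yaw deg of tool y axis; prints twist then tool shifts after twist"
    from scipy.spatial.transform import Rotation as R
    s=state();M=R.from_rotvec(s['tcp_rot']).as_matrix();p=s['eef_pos']*1000
    cy=np.degrees(np.arctan2(M[1,1],M[0,1])); yaw=cy if yaw is None else yaw
    t=(cy-yaw+90)%180-90
    M2=M@R.from_euler('z',t,degrees=True).as_matrix()
    print('at',p.round(1),'yaw',cy.round(1),'tilt',M[:,2].round(3),'w',round(s['gripper_width']*85.4,1),'| twist',t.round(1),'shift',(M2.T@(np.array([x,y,z])-p)).round(1),'F',s['contact_force'].round(1),'gf',s['gripper_force'],'t',s['time_s'])
E
python3 - <<'E'
from h import *
d=snap('top')
P=cloud(d)
for c in [(48,196),(293,192),(45,266),(293,260),(55,209),(280,206),(60,255),(281,252)]:
    print(c,ray(d,130+c[0]/2.58,165+c[1]/2.58,.038))
print('stand',box(P,140,252,232,276,.012,.08))
print([ (c,ray(d,130+c[0]/2.58,165+c[1]/2.58,.040)) for c in [(290,46),(518,54),(518,69)]])
go(530,-14,100,87.2)
E
```

```text
(48, 196) [509.7 411.5]
(293, 192) [508.8 117.1]
(45, 266) [426.2 412.1]
(293, 260) [428.  117.4]
(55, 209) [493.8 402.5]
(280, 206) [492.4 132.7]
(60, 255) [438.9 394.6]
(281, 252) [437.7 131.6]
stand (array([470.3, 271. ]), array([ 84.7, 299.9]), 90.1, 762, 25.5)
[((290, 46), array([687.9, 120. ])), ((518, 54), array([ 671.8, -157.1])), ((518, 69), array([ 653.1, -156.4]))]
at [142.4 505.1 238.7] yaw 74.3 tilt [-0.    -0.001 -1.   ] w 85.5 | twist -12.9 shift [-412.6 -499.4  139.1] F [ 0.4 -0.   0. ] gf 0.0 t 0.15
```

```bash
python3 -m handwheel '[[0.07,[0,0,0],-6.5],[0.07,[0,0,0],-6.4],[0.07,[-23,-28,0],0],[0.07,[-23,-28,0],0],[0.07,[-23,-28,0],0],[0.07,[-23,-28,0],0],[0.07,[-23,-28,0],0],[0.07,[-23,-28,0],0],[0.07,[-23,-28,0],0],[0.07,[-23,-28,0],0],[0.07,[-23,-28,0],0],[0.07,[-23,-28,0],0],[0.07,[-23,-28,0],0],[0.07,[-23,-28,0],0],[0.07,[-23,-28,0],0],[0.07,[-23,-28,0],0],[0.07,[-23,-28,0],0],[0.07,[-23,-28,0],0],[0.07,[-23,-28,0],0],[0.07,[-20,-22,0],0]]'; python3 -c "
from h import *
go(530,-14,15,87.2)"
```

```text
time_s: 1.82
eef_pos: [0.5915, -0.098, 0.2389]
tcp_rot: [-0.079, -3.14, -0.0]
contact_force: [0.4, 1.1, -0.4]
gripper_width: 0.819
gripper_force: 0.0
at [591.5 -98.  238.9] yaw 87.1 tilt [-0.001  0.    -1.   ] w 70.0 | twist -0.1 shift [ 65.4  80.8 223.9] F [ 0.4  1.1 -0.4] gf 0.0 t 1.8167
```

Units slip: the shifts are in metres, so the rows were clipped. Nothing was touched, since the tool stayed high. Correcting now.

```bash
python3 -m handwheel '[[0.07,[0.022,0.027,0.01],0],[0.07,[0.022,0.027,0.02],0],[0.07,[0.021,0.027,0.024],0],[0.07,[0,0,0.03],0],[0.07,[0,0,0.03],0],[0.07,[0,0,0.03],0],[0.07,[0,0,0.03],0],[0.07,[0,0,0.02],0],[0.07,[0,0,0.015],0],[0.07,[0,0,0.01],0],[0.07,[0,0,0],0]]'
python3 - <<'E'
from h import *
go(530,-14,10,87.2)
d=snap('scene'); im=d['pixels'][140:290,180:380,::-1]; cv2.imwrite('pics/s1.png',cv2.resize(im,None,fx=4,fy=4,interpolation=cv2.INTER_CUBIC))
E
```

```text
time_s: 2.73
eef_pos: [0.5284, -0.0116, 0.0179]
tcp_rot: [-0.078, -3.136, -0.001]
contact_force: [-0.8, -0.5, -0.6]
gripper_width: 0.82
gripper_force: 0.0
at [528.4 -11.6  17.9] yaw 87.2 tilt [-0.005  0.    -1.   ] w 70.0 | twist -0.0 shift [-1.8 -2.3  7.9] F [-0.8 -0.5 -0.6] gf 0.0 t 2.7333
```

View pics/s1.png

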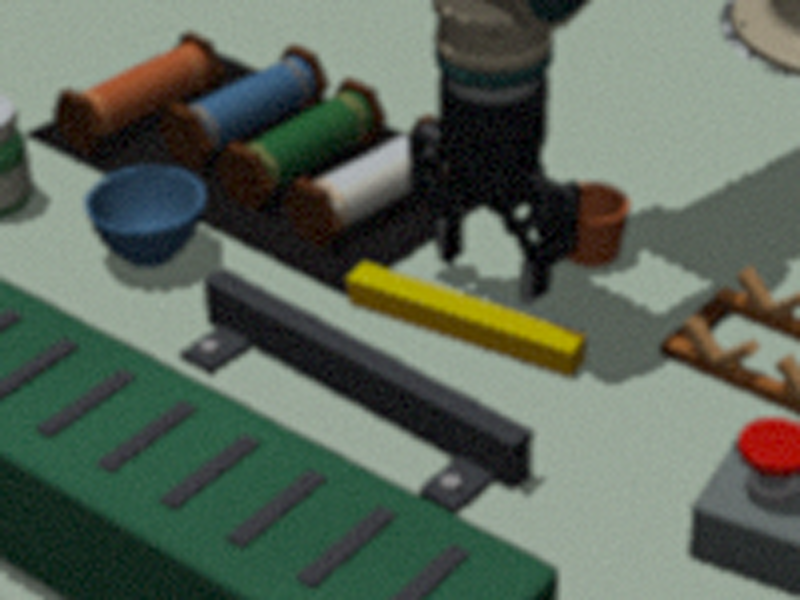

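The fingers (crop 455,250 and 540,285) stand behind the bar, nearly at table height and clear of the cup. Pushing next.

```bash
python3 -m handwheel '[[0.07,[0,-0.002,0.007],0],[0.07,[-0.006,0,0],0],[0.07,[-0.006,0,0],0],[0.07,[-0.006,0,0],0],[0.07,[-0.006,0,0],0],[0.07,[-0.006,0,0],0],[0.07,[-0.006,0,0],0],[0.07,[-0.006,0,0],0],[0.07,[-0.006,0,0],0],[0.07,[-0.006,0,0],0],[0.07,[-0.006,0,0],0],[0.07,[-0.006,0,0],0],[0.07,[-0.006,0,0],0],[0.07,[-0.006,0,0],0],[0.07,[-0.006,0,0],0],[0.07,[0,0,0],0]]'
python3 - <<'E'
from h import *
go(629,-14,11,87.2)
d=snap('top');print(box(cloud(d),246,314,195,234,.012,.03,(d['pixels'][...,2]<90)&(d['pixels'][...,0]>90)))
E
```

```text
time_s: 4.12
eef_pos: [0.6151, -0.0181, 0.0135]
tcp_rot: [0.078, 3.139, -0.0]
contact_force: [-0.2, -0.3, 0.2]
gripper_width: 0.817
gripper_force: 0.0
at [615.1 -18.1  13.5] yaw 87.1 tilt [ 0.002 -0.    -1.   ] w 69.8 | twist -0.1 shift [-13.7   4.8   2.5] F [-0.2 -0.3  0.2] gf 0.0 t 4.1167
(array([632.4,  -6.4]), array([ 19.5, 177.1]), 83.0, 42, 24.7)
```

```bash
python3 -m handwheel '[[0.07,[-0.003,0,0],0],[0.07,[-0.003,0,0],0],[0.07,[-0.003,0,0],0],[0.07,[-0.002,0,0],0],[0.07,[0,0,0],0]]'; python3 -m handwheel '[[0.07,[-0.002,0,0],0],[0.07,[-0.002,0,0],0],[0.07,[0,0,0],0]]'
```

```text
time_s: 4.58
eef_pos: [0.6251, -0.0185, 0.0133]
tcp_rot: [0.078, 3.14, 0.0]
contact_force: [0.2, 0.2, -0.3]
gripper_width: 0.823
gripper_force: 0.0
time_s: 4.83
eef_pos: [0.6283, -0.0187, 0.0132]
tcp_rot: [-0.078, -3.139, -0.0]
contact_force: [-4.4, 0.0, 2.2]
gripper_width: 0.819
gripper_force: 2.3
```

Contact is building. I'll press a bit more.

```bash
python3 -m handwheel '[[0.07,[-0.002,0,0],0],[0.07,[-0.001,0,0],0],[0.07,[0,0,0],0]]'; python3 -m handwheel '[[0.07,[0,0,0],0],[0.07,[0.01,0,0],0],[0.07,[0.02,0,0],0],[0.07,[0.02,0,0],0],[0.07,[0.01,0,-0.03],0],[0.07,[0.01,0,-0.03],0],[0.07,[0.02,-0.02,-0.03],0],[0.07,[0.02,-0.03,-0.02],0],[0.07,[0.02,-0.03,-0.02],0],[0.07,[0.02,-0.03,0],0],[0.07,[0,-0.02,0],0],[0.07,[0,0,0],0]]'
python3 - <<'E'
from h import *
d=snap('top','t2.png');P=cloud(d);px=d['pixels'].astype(int)
m=(px[...,0]-px[...,2]>40)&(abs(px[...,0]-px[...,1])<40)
print('bar',box(P,230,340,180,240,.012,.04,m));print('rail',box(P,236,336,168,200,.03,.06))
for n,a in dict(white=(319,345,215,274,.022,.06),green=(346,371,215,274,.022,.06)).items(): print(n,*box(P,*a))
im=d['pixels'][170:210,230:345,::-1]; cv2.imwrite('pics/c2.png',cv2.resize(im,None,fx=6.9,fy=6.9,interpolation=cv2.INTER_CUBIC))
go(489,-153,100,82.6)
E
```

```text
time_s: 5.08
eef_pos: [0.6286, -0.0187, 0.013]
tcp_rot: [-0.076, -3.131, -0.0]
contact_force: [-20.9, 0.1, 12.1]
gripper_width: 0.817
gripper_force: 10.7
time_s: 6.08
eef_pos: [0.4751, -0.1445, 0.1445]
tcp_rot: [0.084, 3.138, -0.003]
contact_force: [-1.4, -0.2, -0.4]
gripper_width: 0.818
gripper_force: 0.0
bar (array([623. ,  45.4]), array([108.1, 285.8]), 118.5, 414, 24.5)
rail (array([662.3, -16. ]), array([ 46.1, 276.8]), 87.2, 625, 40.3)
white [ 446.8 -146.6] [52.1 53.6] 173.8 217 45.5
green [ 428.  -232.5] [40.7 51.5] 73.7 42 36.7
at [ 475.5 -142.8  144.1] yaw 87.0 tilt [ 0.002 -0.001 -1.   ] w 69.9 | twist 4.4 shift [-14.6  -8.4  44.1] F [ 0.4  0.5 -0.9] gf 0.0 t 6.1333
```

View pics/c2.png

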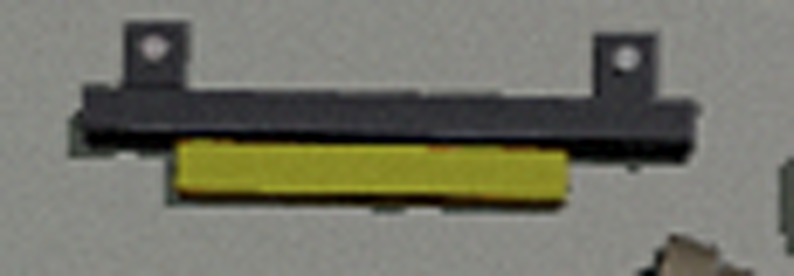

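The bar sits flush along the rail (crop x 175–568, rail 80–695). Next is the white roller.

```bash
python3 -m handwheel '[[0.065,[0,0,0],4.4],[0.065,[-0.0146,-0.009,0.01],0],[0.065,[0,0,0.025],0],[0.065,[0,0,0.03],0],[0.065,[0,0,0.025],0],[0.065,[0,0,0.018],0],[0.065,[0,0,0.01],0],[0.065,[0,0,0.007],0],[0.065,[0,0,0],0],[0.0,[0,0,0],0],[0.0,[0,0,0],0],[0.0,[0,0,0],0],[0.0,[0,0,0],0],[0.0,[0,0,0],0]]'; python3 -c "
from h import *
go(470,379,170,90)"
```

```text
time_s: 7.3
eef_pos: [0.49, -0.1523, 0.0201]
tcp_rot: [0.198, 3.132, -0.001]
contact_force: [-0.5, 1.5, 5.6]
gripper_width: 0.446
gripper_force: 60.5
at [ 490.  -152.3   20.1] yaw 82.8 tilt [ 0.003 -0.001 -1.   ] w 38.0 | twist -7.2 shift [  19.5  531.2 -150.4] F [-0.5  1.5  5.6] gf 60.53286552429199 t 7.3
```

```bash
python3 -m handwheel '[[0,[0,0,-0.02],0],[0,[0,0,-0.03],0],[0,[0,0,-0.03],0],[0,[0,0,-0.03],-3.6],[0,[0,0,-0.02],-3.6],[0,[0,0.03,0],0],[0,[0,0.036,0],0],[0,[0.002,0.036,0],0],[0,[0.002,0.036,0],0],[0,[0.002,0.036,0],0],[0,[0.002,0.036,0],0],[0,[0.002,0.036,0],0],[0,[0.002,0.036,0],0],[0,[0.002,0.036,0],0],[0,[0.002,0.036,0],0],[0,[0.002,0.036,0],0],[0,[0.002,0.036,0],0],[0,[0,0.036,0],0],[0,[0,0.03,0],0],[0,[0,0.02,0],0]]'
python3 - <<'E'
from h import *
go(470,379,50,90)
d=snap('scene'); im=d['pixels'][120:300,300:500,::-1]; cv2.imwrite('pics/s2.png',cv2.resize(im,None,fx=3.3,fy=3.3,interpolation=cv2.INTER_CUBIC))
E
```

```text
time_s: 8.97
eef_pos: [0.4684, 0.3627, 0.1482]
tcp_rot: [0.002, -3.141, -0.001]
contact_force: [-0.2, -0.2, -1.7]
gripper_width: 0.448
gripper_force: 63.4
at [468.4 362.7 148.2] yaw 90.1 tilt [-0.  0. -1.] w 38.3 | twist 0.1 shift [-1.6 16.3 98.2] F [-0.2 -0.2 -1.7] gf 63.412216901779175 t 8.9667
```

View pics/s2.png

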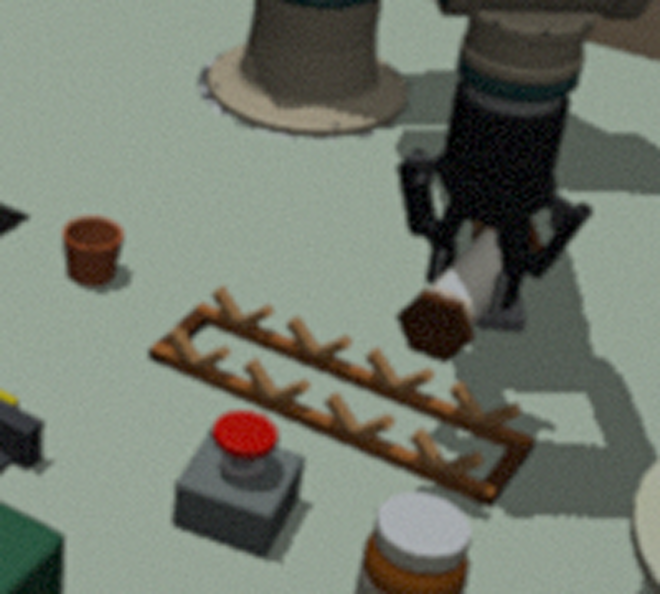

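Run:
```python
from h import *
d=snap('scene')
for c in [(436,462),(352,427),(270,390),(197,358),(478,415),(395,380),(318,350),(243,320)]: print(c,ray(d,300+c[0]/3.3,120+c[1]/3.3,.018))
d=snap('top');print(box(cloud(d),140,252,232,276,.008,.06))
im=d['pixels'][225:285,140:255,::-1]; cv2.imwrite('pics/c3.png',cv2.resize(im,None,fx=6.9,fy=6.9,interpolation=cv2.INTER_CUBIC))
```

```text
(436, 462) [510.7 376.3]
(352, 427) [512.  307.3]
(270, 390) [510.2 234.2]
(197, 358) [509.5 165.9]
(478, 415) [438.8 379.1]
(395, 380) [437.6 308.2]
(318, 350) [439.4 240.1]
(243, 320) [440.2 169.7]
(array([472.5, 260.5]), array([118.9, 331.5]), 86.6, 710, 22.2)
```

View pics/c3.png

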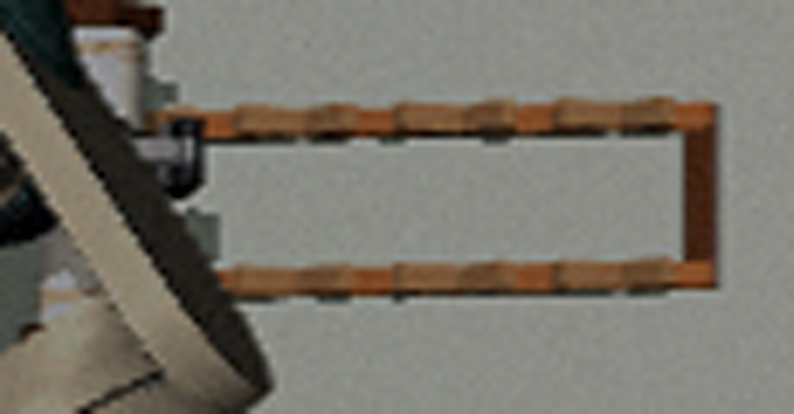

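The grooves come out at y ≈ 379, 307, 236 and 164, with x ≈ 472. Lowering white into the leftmost groove.

```bash
python3 -m handwheel '[[0,[-0.0036,0.017,0.02],0],[0,[0,0,0.025],0],[0,[0,0,0.025],0],[0,[0,0,0.02],0],[0,[0,0,0.01],0],[0,[0,0,0.006],0],[0,[0,0,0.004],0],[0,[0,0,0],0]]'; python3 -c "
from h import *
go(472,379.5,37,90)"
```

```text
time_s: 9.78
eef_pos: [0.4736, 0.3774, 0.0398]
tcp_rot: [0.002, 3.139, 0.003]
contact_force: [0.3, 1.0, -1.0]
gripper_width: 0.45
gripper_force: 63.6
at [473.6 377.4  39.8] yaw 89.9 tilt [ 0.002  0.002 -1.   ] w 38.4 | twist -0.1 shift [1.6 2.1 2.8] F [ 0.3  1.  -1. ] gf 63.6193585395813 t 9.7833
```

```bash
python3 -m handwheel '[[0,[0,0.001,0.003],0],[0,[0,0,0.001],0],[0.06,[0,0,0],0],[0.06,[0,0,0],0],[0.06,[0,0,0],0],[0.06,[0,0,0],0]]'; python3 -m handwheel '[[0.06,[0,0,-0.03],0],[0.06,[0,0,-0.03],0],[0.06,[0,0,-0.03],0],[0.06,[0,0,-0.03],0],[0.06,[0,-0.036,0],0],[0.06,[0,-0.036,0],0],[0.06,[0,-0.036,0],0],[0.06,[0,-0.036,0],0],[0.06,[0,-0.036,0],0],[0.06,[0,-0.036,0],0],[0.06,[0,-0.036,0],0],[0.06,[0,-0.036,0],0],[0.06,[0,-0.036,0],0],[0.06,[0,-0.036,0],0],[0.06,[0,-0.036,0],0],[0.06,[0,-0.036,0],0],[0.06,[0,-0.036,0],0],[0.06,[0,-0.036,0],0],[0.06,[0,0,0],0]]'
python3 - <<'E'
from h import *
d=snap('top');P=cloud(d)
print('white',box(P,135,180,225,285,.046,.08))
for n,a in dict(green=(346,371,215,274,.022,.06),blue=(372,396,220,280,.022,.06),terra=(398,424,210,268,.022,.06)).items(): print(n,*box(P,*a))
im=d['pixels'][210:290,135:435,::-1]; cv2.imwrite('pics/c4.png',cv2.resize(im,None,fx=2.66,fy=2.66,interpolation=cv2.INTER_CUBIC))
go(482,-232,17,87)
E
```

```text
time_s: 10.28
eef_pos: [0.4729, 0.3778, 0.0344]
tcp_rot: [0.002, 3.141, -0.0]
contact_force: [0.2, -0.0, 0.3]
gripper_width: 0.701
gripper_force: 0.0
time_s: 11.87
eef_pos: [0.4718, -0.1312, 0.1544]
tcp_rot: [-0.01, -3.141, 0.003]
contact_force: [-0.9, 0.8, 0.5]
gripper_width: 0.698
gripper_force: 0.0
white (array([474.1, 378. ]), array([ 51.4, 140.2]), 179.9, 631, 61.2)
green [ 429.2 -243.9] [18.7 36.8] 7.4 41 44.5
blue [ 466.5 -309.1] [ 53.4 140.4] 174.8 659 45.7
terra [ 501.9 -395.7] [ 54.7 140.5] 174.9 672 45.6
at [ 472.  -128.8  154.3] yaw 89.7 tilt [-0. -0. -1.] w 59.7 | twist 2.7 shift [ -15.4 -102.5  137.3] F [0.  1.1 0.5] gf 0.0 t 11.9167
```

View pics/c4.png

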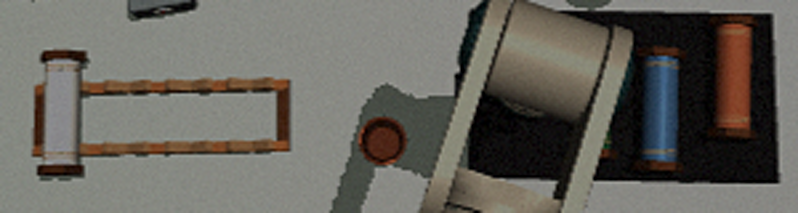

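White is seated at (474,378), centred and straight. Now green.

```bash
python3 -m handwheel '[[0.06,[0,0,0],2.7],[0.06,[-0.004,-0.034,0],0],[0.06,[-0.006,-0.034,0],0],[0.06,[-0.005,-0.034,0.01],0],[0.06,[0,0,0.03],0],[0.06,[0,0,0.03],0],[0.06,[0,0,0.03],0],[0.06,[0,0,0.02],0],[0.06,[0,0,0.01],0],[0.06,[0,0,0.005],0],[0.06,[0,0,0],0],[0.0,[0,0,0],0],[0.0,[0,0,0],0],[0.0,[0,0,0],0],[0.0,[0,0,0],0]]'; python3 -c "
from h import *
go(472,307,150,90)"
```

```text
time_s: 13.17
eef_pos: [0.4838, -0.2293, 0.0216]
tcp_rot: [0.075, 3.137, -0.003]
contact_force: [-0.4, -0.1, 7.4]
gripper_width: 0.447
gripper_force: 60.7
at [ 483.8 -229.3   21.6] yaw 87.3 tilt [ 0.004 -0.002 -1.   ] w 38.2 | twist -2.7 shift [  11.4  536.  -129.4] F [-0.4 -0.1  7.4] gf 60.74183106422424 t 13.1667
```

```bash
python3 -m handwheel '[[0,[0,0,-0.02],0],[0,[0,0,-0.03],0],[0,[0,0,-0.03],0],[0,[0,0,-0.03],-2.7],[0,[0,0.025,-0.02],0],[0,[0,0.036,0],0],[0,[0,0.036,0],0],[0,[0.001,0.036,0],0],[0,[0.001,0.036,0],0],[0,[0.001,0.036,0],0],[0,[0.001,0.036,0],0],[0,[0.001,0.036,0],0],[0,[0.001,0.036,0],0],[0,[0.001,0.036,0],0],[0,[0.001,0.036,0],0],[0,[0.001,0.036,0],0],[0,[0.001,0.036,0],0],[0,[0,0.036,0],0],[0,[0,0.036,0],0],[0,[0,0,0],0]]'; python3 -c "
from h import *
go(473,306.5,37.5,90)"
```

```text
time_s: 14.83
eef_pos: [0.4717, 0.3057, 0.1493]
tcp_rot: [0.007, -3.141, -0.004]
contact_force: [1.7, 0.0, -2.0]
gripper_width: 0.445
gripper_force: 61.2
at [471.7 305.7 149.3] yaw 90.2 tilt [-0.     0.003 -1.   ] w 38.0 | twist 0.2 shift [ -1.4   0.5 111.8] F [ 1.7  0.  -2. ] gf 61.19696617126465 t 14.8333
```

```bash
python3 -m handwheel '[[0,[-0.001,0,0.02],0],[0,[0,0,0.025],0],[0,[0,0,0.025],0],[0,[0,0,0.02],0],[0,[0,0,0.01],0],[0,[0,0,0.006],0],[0,[0,0,0.003],0],[0,[0,0,0.002],0],[0,[0,0,0],0]]'; python3 -m handwheel '[[0,[0,0,0],0],[0.06,[0,0,0],0],[0.06,[0,0,0],0],[0.06,[0,0,0],0],[0.06,[0,0,0],0],[0.06,[0,0,-0.03],0],[0.06,[0,0,-0.03],0],[0.06,[0,0,-0.03],0],[0.06,[0,0,-0.03],0],[0.06,[0,-0.03,0],0],[0.06,[0,-0.036,0],0],[0.06,[0,-0.036,0],0],[0.06,[0,-0.036,0],0],[0.06,[0,-0.036,0],0],[0.06,[0,-0.036,0],0],[0.06,[0,-0.036,0],0],[0.06,[0,-0.036,0],0],[0.06,[0,-0.036,0],0],[0.06,[0,0,0],0]]'
python3 - <<'E'
from h import *
d=snap('top');P=cloud(d)
print('white',box(P,135,180,225,285,.046,.08))
print('green',box(P,172,200,225,285,.046,.08))
for n,a in dict(green=(346,371,215,274,.022,.06),blue=(372,396,220,280,.022,.06),terra=(398,424,210,268,.022,.06)).items(): print(n,*box(P,*a))
go(467,-309,17,84.6)
E
```

```text
time_s: 15.58
eef_pos: [0.4752, 0.3036, 0.0428]
tcp_rot: [-0.0, 3.137, 0.011]
contact_force: [-4.7, 7.5, 12.3]
gripper_width: 0.451
gripper_force: 62.7
time_s: 17.17
eef_pos: [0.4733, -0.0229, 0.1584]
tcp_rot: [-0.011, -3.141, 0.003]
contact_force: [0.2, 0.2, 0.2]
gripper_width: 0.7
gripper_force: 0.0
white (array([474.2, 356. ]), array([ 97.7, 140. ]), 0.6, 867, 61.7)
green (array([474.7, 306.3]), array([ 47.6, 139.7]), 179.6, 621, 61.6)
green [0. 0.] [0. 0.] 0.0 0 nan
blue [ 466.5 -308.8] [ 52.9 140.4] 174.9 657 45.3
terra [ 502.2 -394.8] [ 55.9 141. ] 176.3 674 45.7
at [473.4 -20.5 158.3] yaw 89.7 tilt [-0. -0. -1.] w 60.2 | twist 5.1 shift [ -20.8 -287.7  141.4] F [-0.3  0.7 -0.4] gf 0.0 t 17.2167
  return _methods._mean(a, axis=axis, dtype=dtype,
  ret = ret.dtype.type(ret / rcount)
```

Green is seated. Now blue.

```bash
python3 -m handwheel '[[0.06,[0,0,0],5.1],[0.06,[-0.002,-0.036,0],0],[0.06,[-0.003,-0.036,0],0],[0.06,[-0.003,-0.036,0],0],[0.06,[-0.003,-0.036,0],0],[0.06,[-0.003,-0.036,0],0],[0.06,[-0.003,-0.036,0],0],[0.06,[-0.003,-0.036,0],0],[0.06,[0,-0.035,0.01],0],[0.06,[0,0,0.03],0],[0.06,[0,0,0.03],0],[0.06,[0,0,0.03],0],[0.06,[0,0,0.02],0],[0.06,[0,0,0.012],0],[0.06,[0,0,0.008],0],[0.06,[0,0,0],0],[0.06,[0,0,0],0]]'; python3 -c "
from h import *
go(467,-309,17,84.8)"
```

```text
time_s: 18.63
eef_pos: [0.4686, -0.3053, 0.0193]
tcp_rot: [0.14, 3.137, -0.001]
contact_force: [-0.2, -0.4, 0.2]
gripper_width: 0.705
gripper_force: 0.0
at [ 468.6 -305.3   19.3] yaw 84.9 tilt [ 0.001 -0.001 -1.   ] w 60.2 | twist 0.1 shift [ 1.2 -3.8  2.3] F [-0.2 -0.4  0.2] gf 0.0 t 18.6333
```

```bash
python3 -m handwheel '[[0.06,[0.001,-0.003,0.001],0],[0.0,[0,0,0],0],[0.0,[0,0,0],0],[0.0,[0,0,0],0],[0.0,[0,0,0],0],[0,[0,0,-0.02],0],[0,[0,0,-0.03],0],[0,[0,0,-0.03],-2.6],[0,[0,0,-0.03],-2.5],[0,[0,0.025,-0.02],0],[0,[0,0.036,0],0],[0,[0,0.036,0],0]]'; python3 -c "
from h import *
go(473,235,150,90)"
```

```text
time_s: 19.63
eef_pos: [0.4669, -0.2108, 0.1488]
tcp_rot: [0.004, 3.139, -0.002]
contact_force: [-0.1, 1.7, -2.6]
gripper_width: 0.449
gripper_force: 61.1
at [ 466.9 -210.8  148.8] yaw 89.8 tilt [ 0.003 -0.001 -1.   ] w 38.3 | twist -0.2 shift [ -6.1 445.8  -1.7] F [-0.1  1.7 -2.6] gf 61.080082654953 t 19.6333
```

```bash
python3 -m handwheel '[[0,[0,0.036,0],0],[0,[-0.001,0.036,0],0],[0,[-0.001,0.036,0],0],[0,[-0.001,0.036,0],0],[0,[-0.001,0.036,0],0],[0,[-0.001,0.036,0],0],[0,[-0.001,0.036,0],0],[0,[0,0.036,0],0],[0,[0,0.036,0],0],[0,[0,0.036,0],0],[0,[0,0.036,0],0],[0,[0,0.02,0],0],[0,[0,0.01,0],0],[0,[0,0,0],0],[0,[0,0,0],0]]'; python3 -c "
from h import *
go(473,234.5,37.5,90)"
```

```text
time_s: 20.88
eef_pos: [0.4729, 0.2143, 0.147]
tcp_rot: [-0.001, -3.141, 0.001]
contact_force: [-0.6, -1.1, -2.3]
gripper_width: 0.448
gripper_force: 61.1
at [472.9 214.3 147. ] yaw 90.0 tilt [-0.001 -0.001 -1.   ] w 38.3 | twist -0.0 shift [ -0.2  20.3 109.5] F [-0.6 -1.1 -2.3] gf 61.08630180358887 t 20.8833
```

```bash
python3 -m handwheel '[[0,[0,0.02,0.02],0],[0,[0,0,0.025],0],[0,[0,0,0.025],0],[0,[0,0,0.02],0],[0,[0,0,0.01],0],[0,[0,0,0.005],0],[0,[0,0,0.003],0],[0,[0,0,0],0],[0,[0,0,0],0]]'; python3 -c "
from h import *
go(473,234.5,37.5,90)"
```

```text
time_s: 21.63
eef_pos: [0.4739, 0.2349, 0.0407]
tcp_rot: [0.002, 3.14, 0.001]
contact_force: [0.8, -0.4, -1.7]
gripper_width: 0.447
gripper_force: 61.2
at [473.9 234.9  40.7] yaw 89.9 tilt [ 0.002  0.001 -1.   ] w 38.2 | twist -0.1 shift [ 0.9 -0.4  3.2] F [ 0.8 -0.4 -1.7] gf 61.205974817276 t 21.6333
```

```bash
python3 -m handwheel '[[0,[0,0,0.003],0],[0,[0,0,0],0],[0.06,[0,0,0],0],[0.06,[0,0,0],0],[0.06,[0,0,0],0],[0.06,[0,0,0],0],[0.06,[0,0,-0.03],0],[0.06,[0,0,-0.03],0],[0.06,[0,0,-0.03],0],[0.06,[0,0,-0.03],0],[0.06,[0,-0.03,0],0],[0.06,[0,-0.036,0],0],[0.06,[0,-0.036,0],0],[0.06,[0,-0.036,0],0],[0.06,[0,-0.036,0],0],[0.06,[0,-0.036,0],0],[0.06,[0,-0.036,0],0],[0.06,[0,-0.036,0],0],[0.06,[0,0,0],0]]'
python3 - <<'E'
from h import *
d=snap('top');P=cloud(d)
for n,a in dict(w=(135,171,225,285,.048,.08),g=(172,196,225,285,.048,.08),b=(197,220,225,285,.048,.08),terra=(398,424,210,268,.022,.06)).items(): print(n,*box(P,*a))
go(502,-395,17,85.3)
E
```

```text
time_s: 23.22
eef_pos: [0.4726, -0.0522, 0.1567]
tcp_rot: [0.01, 3.141, -0.003]
contact_force: [0.1, -0.0, -0.3]
gripper_width: 0.7
gripper_force: 0.0
w [473.9 377.4] [ 51.8 140. ] 0.1 617 61.6
g [474.7 305.5] [ 46.5 140. ] 179.8 614 62.0
b [473.2 234.1] [ 50.5 139.3] 0.2 614 61.8
terra [ 502.3 -394.2] [ 56.  141.1] 175.8 670 45.5
at [472.7 -49.8 156.6] yaw 89.7 tilt [ 0. -0. -1.] w 59.7 | twist 4.4 shift [ -57.4 -341.6  139.7] F [-0.2  1.   0.7] gf 0.0 t 23.2667
```

Three rollers are seated. Terracotta next.

```bash
python3 -m handwheel '[[0.06,[0,0,0],4.4],[0.06,[-0.006,-0.034,0],0],[0.06,[-0.006,-0.034,0],0],[0.06,[-0.006,-0.034,0],0],[0.06,[-0.006,-0.034,0],0],[0.06,[-0.006,-0.034,0],0],[0.06,[-0.006,-0.034,0],0],[0.06,[-0.006,-0.034,0],0],[0.06,[-0.006,-0.034,0],0],[0.06,[-0.005,-0.034,0],0],[0.06,[-0.004,-0.034,0.01],0],[0.06,[0,0,0.03],0],[0.06,[0,0,0.03],0],[0.06,[0,0,0.03],0],[0.06,[0,0,0.015],0],[0.06,[0,0,0],0],[0.06,[0,0,0],0]]'; python3 -c "
from h import *
go(502,-394.5,17,85.8)"
```

```text
time_s: 24.68
eef_pos: [0.5036, -0.3895, 0.0409]
tcp_rot: [-0.12, -3.138, -0.002]
contact_force: [0.0, 1.0, 0.0]
gripper_width: 0.704
gripper_force: 0.0
at [ 503.6 -389.5   40.9] yaw 85.6 tilt [-0.001  0.001 -1.   ] w 60.1 | twist -0.2 shift [ 1.2 -5.1 23.9] F [0. 1. 0.] gf 0.0 t 24.6833
```

```bash
python3 -m handwheel '[[0.06,[0.001,-0.005,0.01],0],[0.06,[0,0,0.008],0],[0.06,[0,0,0.003],0],[0.06,[0,0,0],0],[0.0,[0,0,0],0],[0.0,[0,0,0],0],[0.0,[0,0,0],0],[0.0,[0,0,0],0]]'; python3 -m handwheel '[[0,[0,0,-0.02],0],[0,[0,0,-0.03],0],[0,[0,0,-0.03],-2.2],[0,[0,0,-0.03],-2.1],[0,[0,0.025,-0.02],0],[0,[0.002,0.036,0],0],[0,[0.002,0.036,0],0],[0,[0.002,0.036,0],0],[0,[0.002,0.036,0],0],[0,[0.002,0.036,0],0],[0,[0.002,0.036,0],0],[0,[0.002,0.036,0],0],[0,[0.002,0.036,0],0],[0,[0.002,0.036,0],0],[0,[0.002,0.036,0],0],[0,[0.002,0.036,0],0],[0,[0.002,0.036,0],0],[0,[0.002,0.036,0],0],[0,[0,0,0],0],[0,[0,0,0],0]]'; python3 -c "
from h import *
go(473,162.5,150,90)"
```

```text
time_s: 25.35
eef_pos: [0.5023, -0.3957, 0.0212]
tcp_rot: [0.122, 3.138, -0.001]
contact_force: [0.3, -0.6, 1.5]
gripper_width: 0.446
gripper_force: 60.5
time_s: 27.02
eef_pos: [0.4767, 0.0991, 0.1502]
tcp_rot: [0.002, -3.141, 0.0]
contact_force: [0.0, -1.3, -2.1]
gripper_width: 0.448
gripper_force: 60.9
at [476.7  99.1 150.2] yaw 90.1 tilt [-0. -0. -1.] w 38.3 | twist 0.1 shift [ 3.7 63.4  0.2] F [ 0.  -1.3 -2.1] gf 60.93841910362244 t 27.0167
```

```bash
python3 -m handwheel '[[0,[0.002,0.032,0],0],[0,[0.002,0.031,0],0],[0,[0,0,0.02],0],[0,[0,0,0.03],0],[0,[0,0,0.03],0],[0,[0,0,0.02],0],[0,[0,0,0.007],0],[0,[0,0,0.003],0],[0,[0,0,0],0],[0,[0,0,0],0]]'; python3 -c "
from h import *
go(473,162.5,37.5,90)"
```

```text
time_s: 27.85
eef_pos: [0.4735, 0.161, 0.0412]
tcp_rot: [0.005, 3.142, 0.004]
contact_force: [-2.6, 6.6, 1.3]
gripper_width: 0.452
gripper_force: 61.3
at [473.5 161.   41.2] yaw 89.8 tilt [ 0.     0.003 -1.   ] w 38.6 | twist -0.2 shift [0.5 1.5 3.7] F [-2.6  6.6  1.3] gf 61.32204830646515 t 27.85
```

```bash
python3 -m handwheel '[[0,[0,0.001,0.003],0],[0,[0,0,0],0],[0.06,[0,0,0],0],[0.06,[0,0,0],0],[0.06,[0,0,0],0],[0.06,[0,0,0],0],[0.06,[0,0,-0.03],0],[0.06,[0,0,-0.03],0],[0.06,[0,0,-0.03],0],[0.06,[0,0,-0.03],0],[0,[0.01,-0.036,0],0],[0,[0.01,-0.036,0],0],[0,[0.01,-0.036,0],0],[0,[0.01,-0.036,0],0],[0,[0.01,-0.036,0],0],[0,[0.01,-0.036,0],0],[0,[0,-0.036,0],0],[0,[0,-0.036,0],0],[0,[0,0,0],0]]'
python3 - <<'E'
from h import *
d=snap('top');P=cloud(d);px=d['pixels'].astype(int)
for n,a in dict(w=(135,171,225,285,.048,.08),g=(172,196,225,285,.048,.08),b=(197,220,225,285,.048,.08),t=(221,250,225,285,.048,.08),plung=(176,212,184,218,.07,.12)).items(): print(n,*box(P,*a))
im=d['pixels'][165:290,130:440,::-1]; cv2.imwrite('pics/c5.png',cv2.resize(im,None,fx=2.58,fy=2.58,interpolation=cv2.INTER_CUBIC))
go(631,272.5,150,90)
E
```

```text
time_s: 29.43
eef_pos: [0.4118, -0.1313, 0.1575]
tcp_rot: [-0.013, -3.142, 0.003]
contact_force: [0.4, 0.6, -1.2]
gripper_width: -0.002
gripper_force: 0.0
w [474.  377.3] [ 51.8 140.2] 180.0 622 61.1
g [474.4 306.5] [ 47.9 139.4] 179.8 613 61.5
b [473.2 234.1] [ 50.  139.6] 0.3 618 61.7
t [475.2 160.3] [ 49.5 140.1] 179.7 627 61.7
plung [632.8 273. ] [44.4 46.4] 1.3 193 82.1
at [ 412.  -129.   157.3] yaw 89.5 tilt [-0. -0. -1.] w -0.4 | twist -0.5 shift [-219.   401.5    7.1] F [ 0.  -0.  -0.2] gf 0.0 t 29.4833
```

View pics/c5.png

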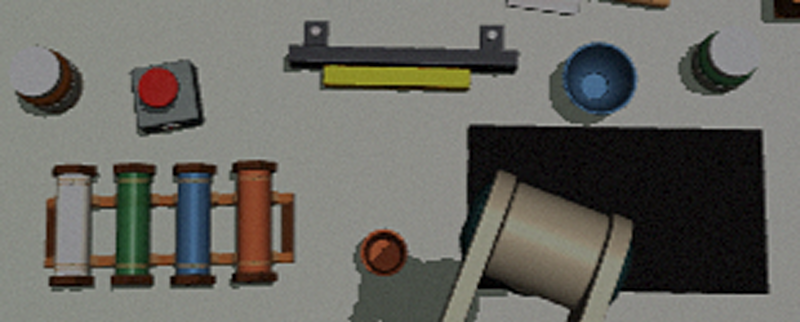

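All four rollers sit in grooves and the bar is flush. Moving over the plunger.

```bash
python3 -m handwheel '[[0,[-0.017,0.031,0],0],[0,[-0.017,0.031,0],0],[0,[-0.017,0.031,0],0],[0,[-0.017,0.031,0],0],[0,[-0.017,0.031,0],0],[0,[-0.017,0.031,0],0],[0,[-0.017,0.031,0],0],[0,[-0.017,0.031,0],0],[0,[-0.017,0.031,0],0],[0,[-0.017,0.031,0],0],[0,[-0.017,0.031,0],0],[0,[-0.017,0.031,0],0],[0,[-0.015,0.028,0],0],[0,[0,0,0],0],[0,[0,0,0],0]]'
python3 - <<'E'
from h import *
go(632,272.5,92,90)
d=snap('top');P=cloud(d);px=d['pixels'].astype(int)
m=(px[...,0]-px[...,2]>40)&(abs(px[...,0]-px[...,1])<40)
print('bar',box(P,236,336,185,205,.015,.03,m))
E
```

```text
time_s: 30.73
eef_pos: [0.6318, 0.2754, 0.1555]
tcp_rot: [0.001, -3.139, 0.001]
contact_force: [-0.2, -0.8, 0.9]
gripper_width: -0.003
gripper_force: 0.0
at [631.8 275.4 155.5] yaw 90.0 tilt [-0.003 -0.001 -1.   ] w -0.2 | twist 0.0 shift [-0.4 -2.8 63.5] F [-0.2 -0.8  0.9] gf 0.0 t 30.7333
bar (array([652.2,  -9.8]), array([ 24.4, 177.6]), 87.6, 394, 24.5)
```

```bash
python3 -m handwheel '[[0,[0,-0.003,0.02],0],[0,[0,0,0.02],0],[0,[0,0,0.02],0],[0,[0,0,0.006],0],[0,[0,0,0.006],0],[0,[0,0,0.006],0],[0,[0,0,0.006],0],[0,[0,0,0],0]]'; python3 -m handwheel '[[0,[0,0,0.002],0],[0,[0,0,0],0],[0,[0,0,0],0]]'; python3 -c "
from h import *
go(632,272.5,68,90)"
```

```text
time_s: 31.45
eef_pos: [0.6331, 0.2699, 0.075]
tcp_rot: [0.005, 3.139, 0.001]
contact_force: [-3.6, -3.2, 7.6]
gripper_width: -0.0
gripper_force: 3.5
time_s: 31.7
eef_pos: [0.6333, 0.27, 0.0744]
tcp_rot: [0.005, 3.139, 0.001]
contact_force: [-4.2, -2.7, 7.1]
gripper_width: -0.001
gripper_force: 3.6
at [633.3 270.   74.4] yaw 89.8 tilt [ 0.003  0.001 -1.   ] w -0.1 | twist -0.2 shift [1.4 2.5 6.4] F [-4.2 -2.7  7.1] gf 3.596017608360853 t 31.7
```

```bash
python3 -m handwheel '[[0,[0,0,0.004],0],[0,[0,0,0.003],0],[0,[0,0,0],0]]'; python3 -m handwheel '[[0,[0,0,0.002],0],[0,[0,0,0],0],[0,[0,0,0],0]]'
```

```text
time_s: 31.95
eef_pos: [0.6338, 0.2702, 0.07]
tcp_rot: [0.005, 3.137, 0.002]
contact_force: [-8.9, -4.6, 17.3]
gripper_width: 0.003
gripper_force: 8.8
time_s: 32.2
eef_pos: [0.6338, 0.2702, 0.0698]
tcp_rot: [0.005, 3.136, 0.002]
contact_force: [-13.6, -7.2, 25.1]
gripper_width: 0.004
gripper_force: 12.5
```

Bottomed out: z no longer drops while the force rises. Holding briefly, then retreating to check.

```bash
python3 -m handwheel '[[0,[0,0,0],0],[0,[0,0,0],0],[0,[0,0,-0.01],0],[0,[0,0,-0.02],0],[0,[0,0,-0.03],0],[0,[0,0,-0.03],0],[0,[0,0,-0.02],0],[0,[0.02,-0.03,0],0],[0,[0.02,-0.03,0],0],[0,[0.02,-0.03,0],0],[0,[0.02,-0.03,0],0],[0,[0.02,-0.03,0],0],[0,[0.02,-0.03,0],0],[0,[0.02,-0.03,0],0],[0,[0.02,-0.03,0],0],[0,[0.02,-0.03,0],0],[0,[0.02,-0.03,0],0],[0,[0.02,-0.03,0],0],[0,[0,-0.03,0],0],[0,[0,0,0],0]]'
python3 - <<'E'
from h import *
d=snap('top');P=cloud(d);px=d['pixels'].astype(int)
m=(px[...,0]-px[...,2]>40)&(abs(px[...,0]-px[...,1])<40)
for n,a in dict(w=(135,171,225,285,.048,.08),g=(172,196,225,285,.048,.08),b=(197,220,225,285,.048,.08),t=(221,250,225,285,.048,.08),plung=(176,212,184,218,.07,.12),bar=(236,336,185,205,.015,.03,m)).items(): print(n,*box(P,*a))
im=d['pixels'][165:290,130:440,::-1]; cv2.imwrite('pics/c6.png',cv2.resize(im,None,fx=2.58,fy=2.58,interpolation=cv2.INTER_CUBIC))
go(631,272.5,150,90)
E
```

```text
time_s: 33.87
eef_pos: [0.4112, -0.0932, 0.1739]
tcp_rot: [0.011, 3.138, -0.004]
contact_force: [-0.0, 0.6, 0.6]
gripper_width: -0.002
gripper_force: 0.0
w [474.1 376.9] [ 51.1 140.2] 180.0 622 61.3
g [474.8 305.4] [ 46.7 139.9] 0.1 613 61.5
b [473.  233.6] [ 50.2 139.6] 0.3 616 61.9
t [474.8 160.1] [ 49.  139.4] 180.0 628 62.0
plung [632.3 273.3] [44.5 47.1] 10.0 193 81.7
bar [652.2  -9.8] [ 25.3 177.7] 87.6 399 24.2
at [411.6 -91.3 173.8] yaw 89.6 tilt [ 0.003 -0.001 -1.   ] w 0.3 | twist -0.4 shift [-219.3  363.9   24.1] F [-0.4  0.1 -0.5] gf 0.0 t 33.9167
```

View pics/c6.png

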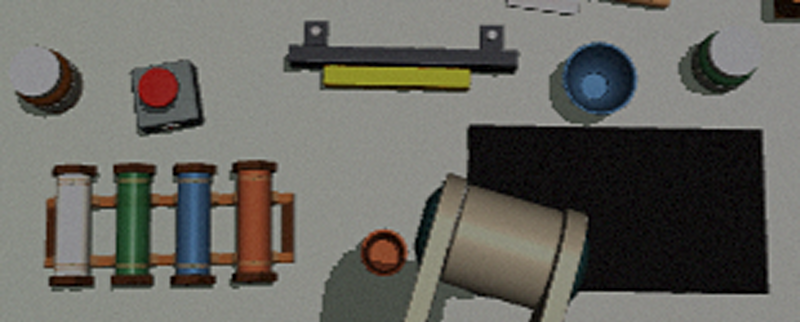

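The plunger is back up, the rollers and bar are in place, and the robot is clear. Handing in.

```bash
python3 -m handwheel '[[0,[0,0,0],0],[0,[0,0,0],0]]'; python3 -c "
from h import *
print(job.hand_in())"
```

```text
time_s: 34.08
eef_pos: [0.412, -0.0887, 0.1729]
tcp_rot: [0.003, 3.14, 0.0]
contact_force: [0.1, -0.0, 0.1]
gripper_width: -0.003
gripper_force: 0.0
the job is handed in; nothing more can be done
None
```

I handed the job in at about 34 s; no verdict came back, but the last images show the bar flush within the rail's ends, all four rollers seated one to a groove, the plunger back up after a full press, and the bystanders in view unmoved.

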